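# Fit the return spring to the marble game's gate lever

## Robot

A 6-joint arm with a two-finger parallel gripper is mounted at the origin on the work surface. World frame = base frame: x ahead of the robot, y to its left, z up, the work surface at z = 0. Lengths are in m, angles in rad, forces in N, time in s.
With the tool pointing down it reaches from about 0.35 to 0.925 m from the base axis. Payload 6.4 kg.
Tool frame: the origin (TCP) lies between the finger pads; the fingertips stand 8 mm ahead of it and the grasp point (between the pads) lies 11 mm behind it; z points along the fingers, y is the direction in which the jaws open and shut (so a half turn about z gives the same grasp; the last joint's range is limited). The gripper opens to 94 mm and grips with 3 to 60 N. Pads are 16 mm wide; open, the fingers measure 119 mm over their backs; the gripper's body (75 mm by 177 mm) begins 78 mm behind the grasp point.
Start: joints at [-1.397, 0.245, 1.558, -0, 1.339, -0.174], TCP at [0.222, -0.611, 0.213] pointing down, gripper open.
Joint ranges: [-3.13, 3.13], [-1.02, 2.26], [0.13, 2.54], [-0.95, 4.09], [0.21, 2.88], [-2.74, 2.74]. Speed limits (rad/s): [2.57, 2.57, 3.14, 3.14, 3.14, 3.14].

## Interface

Orientations are given as a 3x3 rotation matrix whose columns are the frame's x, y, z axes.
In Python, from plant import ctrl gives the robot as it stands. Calls block until the motion is done:
- ctrl.goto(position, orientation): joint-space move of the TCP to a pose.
- ctrl.servo_line(position, max_speed=0.15, frame=None): straight line of the TCP; frame=None keeps the orientation; max_speed is the mean speed in m/s.
- ctrl.goto_joints(angles): joint-space move.
- ctrl.grip(opening, newtons=None): opening from 0.0 (shut) to 1.0 (fully open); newtons is the grip in N (None keeps the last); returns when the fingers have stopped.
- ctrl.pause(seconds).
- ctrl.inverse_kinematics(position, orientation): joint angles nearest the present ones, or None.
- ctrl.observe(): the state.
- ctrl.read_camera(name): name is "side" or "top"; returns the picture (480x640x3 uint8, red, green, blue); there is no depth.
- ctrl.get_calibration(name): a dict with "fov_y" (degrees; the focal length in pixels is half the picture's height over the tangent of half this angle, whatever the lens; pixels are square), "cx", "cy" (the principal point, pixels), "dist_coeffs" ([k1, k2, p1, p2, k3] as OpenCV has them; the pictures are not rectified), "xyz" and "rotation" of the camera in the world. Camera axes: x right, y down, z forward; pixel columns grow to the right and rows downward; lengths in m; the calibration is good to about 2 mm. A picture is of the moment at which its call begins. get_calibration takes no time and is no camera call.
A pose or a line that the arm cannot do raises ctrl.MotionError and nothing moves.
- ctrl.sign_off(): hands the job in, once; it reports no verdict.
The state is a dict: "t": time; "q": joint angles; "dq": joint speeds; "effort": joint torques, N m; "eef_pos": TCP position; "eef_rot": TCP orientation; "ft_force": force on the tool from outside, world axes, zero at the start; "ft_torque": the same for the moment, N m; "width": opening from 0.0 (shut) to 1.0 (fully open).
Only numpy, scipy, OpenCV 4.12 (cv2) and the standard library are available. Lean on these libraries where they do the work, as an engineer would, in place of code of your own. Each camera call takes 0.05 s, during which the arm holds its last target. There are 200 camera calls.

## Task

Put the return spring on the sloping marble game: first set the pin at the spring's orange end well down into the hole in the blue gate lever, then stretch the spring down the slope and put the steel eye at its yellow end over the headed post, down under the post's head. Let go, so that the stretched spring holds the lever against its stop, and leave the cup, the board eraser and the timer where they are.

Things in the scene. Friction and masses are not known exactly. Their poses are not given: they have to be found in the camera images.
- hook_grip (a point): Centre of the orange block at the tension spring's pin end: 24 mm along the spring, 16 wide (y, grasp across this), 36 tall. x runs along the spring from pin to eye, z up from the pin through the block (vertical as the spring lies on the table at the start). A steel pin, 8 mm thick, tip tapered, stands 14 mm out of the underside on this z axis. Spring: 0.12 kg, stretches but does not bend.
- pin_tip (a point): Tip of the steel pin, 14 mm below the underside of the orange block and 32 mm below hook_grip; same axes as hook_grip. The spring's coil, 20 mm thick, runs from the orange to the yellow block, its axis 25 mm above the pin tip's level.
- eye_grip (a point): Centre of the yellow grip block at the eye end of the spring: block 22 mm long (along the spring), 16 mm wide (y), 38 mm tall; same axes as hook_grip. Unstretched it lies 103 mm along x from the orange block's centre and 13 mm lower. Its underside is level with the pin tip and the underside of the eye.
- eye (a point): Centre of the steel eye (flat ring) at the yellow end: 24 mm inside, 32 mm outside, 8 mm thick; its axis is the spring's z. It lies 27 mm beyond the yellow block's centre along x and 15 mm lower, so 130 mm from the pin when unstretched; its underside is 4 mm below this point.
- eyehalf (a joint): Stretch of the spring in m: 0 unstretched, at most 0.07; it pulls with 280 N per m of stretch (about 6 N once fitted).
- hole (a point): Centre of the mouth of the hole in the top face of the blue gate lever: a round through hole of 13 mm diameter in a bar 10 mm thick and 32 mm wide whose top face is 14.5 mm above the sloping board. z is perpendicular to the board, away from it; x and y turn with the lever, x straight up the slope when the lever is at its stop.
- lever (a joint): Angle in rad of the gate lever about its pivot, which is perpendicular to the board and 45 mm from the hole: 0 at its stop, growing to 0.5 as the hole swings up the slope. A little friction keeps it where it is left; a light pull (about 1 N) down the slope brings it to its stop.
- post (a point): Foot of the steel post, on its axis at the board's surface. The post is perpendicular to the board: 10 mm shaft, with a head 15 mm in diameter from 12 to 18.5 mm above the board, narrowing at the top. z points away from the board along the post, x straight up the slope. With the lever at its stop the hole is 160 mm away along this x.
- game: Fixed sloping marble game: plywood board 270 mm wide, 330 mm along the slope, 30 degrees to the table, rising along this body's x (away from the robot), with a 16 mm high wooden rim and 12 mm brass pins near its sides, 80 mm or more from the line hole-post. Origin on the table below the board's centre, where the board's surface is 125 mm up; z up.
- cup: White paper cup, 76 mm across, 90 mm tall, standing; a bystander. Origin at the centre of its underside.
- eraser: Orange and blue chalkboard eraser, 55 x 130 x 40 mm; a bystander. Origin at the centre of its underside, long side along y.
- timer: White kitchen timer lying flat, 70 x 90 x 20 mm; a bystander. Origin at the centre of its underside, long side along y.
There are look-alikes about, which are no part of the job. Of the things that look like the part that bears hook_grip, the middle-sized one is meant.

How it is judged:
By the outcome, as a careful person would: the job done as asked, in the order asked, and still so for the second after the job is handed in, with the robot touching nothing.
It also fails if it takes over 64 s, if anything falls off the work surface, if the arm or the gripper's body presses on something with over 40 N, if the wrist force passes 120 N, or if a joint passes its speed limit or range.

## Working session

There is one attempt and no reset: what is moved stays moved. The work goes in short steps, each a Python script; the robot and the scene stay as the last script left them, time stands still between calls to the robot, and variables do not carry over. Pictures are saved under pics/ and viewed, about 8 in all and at most 12, crops included, and the job is handed in when it is done.

```bash
ls; mkdir -p pics; python3 - <<'E'
from plant import ctrl
import cv2,numpy as np
np.set_printoptions(precision=4,suppress=True)
for n in("top","side"):
    im=ctrl.read_camera(n); cv2.imwrite(f"pics/{n}0.png",im[:,:,::-1]); print(n,ctrl.get_calibration(n))
print(ctrl.observe())
E
```

```text
pics
top {'fov_y': 44.68034688284274, 'cx': 305.28435695200716, 'cy': 239.53199789808716, 'dist_coeffs': array([-0.1914,  0.    ,  0.    ,  0.    ,  0.    ]), 'xyz': array([ 0.3168, -0.1453,  1.1714]), 'rotation': array([[ 0.0494, -0.9766,  0.2092],
       [-0.9988, -0.0497,  0.0037],
       [ 0.0068, -0.2091, -0.9779]])}
side {'fov_y': 52.13342393639948, 'cx': 326.59172474510586, 'cy': 246.5246633913491, 'dist_coeffs': array([-0.0603,  0.    ,  0.    ,  0.    ,  0.    ]), 'xyz': array([0.2853, 0.5305, 0.6905]), 'rotation': array([[-0.9463, -0.1902,  0.2615],
       [-0.323 ,  0.5908, -0.7394],
       [-0.0138, -0.7841, -0.6205]])}
{'t': 0.1, 'q': array([-1.3971,  0.2457,  1.5589,  0.    ,  1.3387, -0.1741]), 'dq': array([-0.0013, -0.0006, -0.0027, -0.0017,  0.    , -0.001 ]), 'effort': array([ -0.0002, -41.6915, -31.5525,   0.0687,   0.031 ,  -0.    ]), 'eef_pos': array([ 0.2215, -0.6105,  0.2125]), 'eef_rot': array([[ 0.9401,  0.3408, -0.0003],
       [ 0.3408, -0.9401,  0.0017],
       [ 0.0003, -0.0017, -1.    ]]), 'ft_force': array([ 0.5506,  0.5103, -0.1437]), 'ft_torque': array([0.0468, 0.0199, 0.0041]), 'width': 0.9997685892191948}
```

View pics/top0.png

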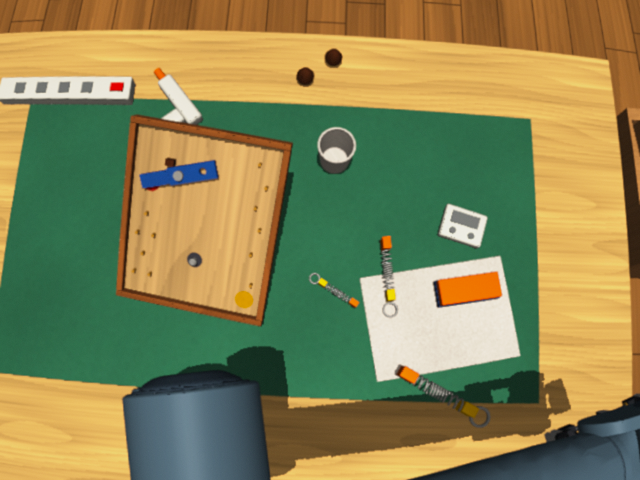

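View pics/side0.png

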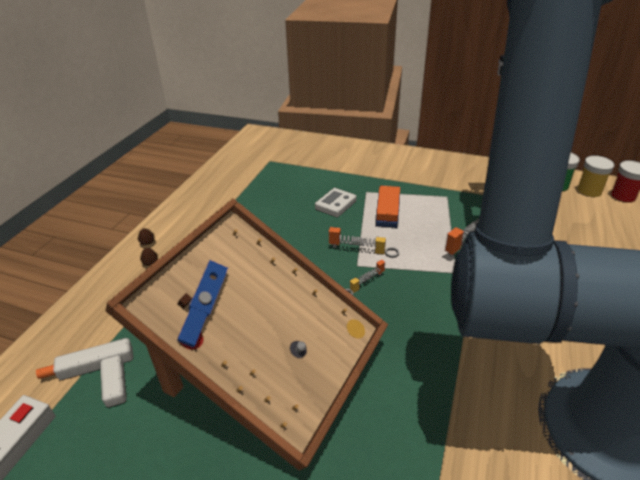

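The top view shows three springs. The middle-sized one has its orange block at about (387,243), its yellow block at (391,296) and its eye at (390,310). The lever hole is at about (204,171), the pivot at (178,176) and the post at (194,260). The side view shows the same things: orange (335,237), yellow (380,246), hole (212,276), post (298,349). I'll zoom in on these before measuring.

```bash
cat > h.py <<'E'
import numpy as np, cv2
from plant import ctrl
np.set_printoptions(precision=4,suppress=True)
def ray(n,px):
    c=ctrl.get_calibration(n); f=240/np.tan(np.radians(c["fov_y"]/2))
    K=np.array([[f,0,c["cx"]],[0,f,c["cy"]],[0,0,1]])
    u=cv2.undistortPoints(np.array([[px]],float),K,c["dist_coeffs"])[0,0]
    d=c["rotation"]@np.array([u[0],u[1],1]); return c["xyz"],d/np.linalg.norm(d)
def plane(n,px,z,nrm=(0,0,1),p0=None):
    o,d=ray(n,px); nrm=np.array(nrm,float); p0=np.array([0,0,z]) if p0 is None else p0
    return o+d*(nrm@(p0-o))/(nrm@d)
def tri(pt,ps):
    A=[];b=[]
    for n,p in(("top",pt),("side",ps)):
        o,d=ray(n,p); M=np.eye(3)-np.outer(d,d); A.append(M); b.append(M@o)
    x=np.linalg.solve(sum(A),sum(b)); r=[np.linalg.norm(A[i]@x-b[i]) for i in(0,1)]
    return x,max(r)
def proj(n,X):
    c=ctrl.get_calibration(n); f=240/np.tan(np.radians(c["fov_y"]/2))
    K=np.array([[f,0,c["cx"]],[0,f,c["cy"]],[0,0,1]]); R=c["rotation"].T
    return cv2.projectPoints(np.array([X],float),cv2.Rodrigues(R)[0],-R@c["xyz"],K,c["dist_coeffs"])[0][0,0]
def crops(name,specs):
    """specs: (image, x0,y0,w,h); each scaled to 400x300, 2x2, with pixel ticks"""
    T=[]
    for im,x0,y0,w,h in specs:
        s=400/w; t=cv2.resize(im[y0:y0+h,x0:x0+w,::-1],(400,300),interpolation=cv2.INTER_CUBIC)
        for x in range(-(-x0//10)*10,x0+w,10):
            cv2.line(t,(int((x-x0+.5)*s),0),(int((x-x0+.5)*s),5),(255,255,255),1); cv2.putText(t,str(x),(int((x-x0+.5)*s)-8,15),0,.3,(255,255,255))
        for y in range(-(-y0//10)*10,y0+h,10):
            cv2.line(t,(0,int((y-y0+.5)*s)),(5,int((y-y0+.5)*s)),(255,255,255),1); cv2.putText(t,str(y),(7,int((y-y0+.5)*s)+3),0,.3,(255,255,255))
        T.append(t)
    while len(T)%2: T.append(T[-1]*0)
    cv2.imwrite(f"pics/{name}.png",np.vstack([np.hstack(T[i:i+2]) for i in range(0,len(T),2)]))
E
python3 - <<'E'
from h import *
t=cv2.imread("pics/top0.png")[:,:,::-1]; s=cv2.imread("pics/side0.png")[:,:,::-1]
crops("c1",[(t,340,228,120,90),(s,310,205,100,75),(t,130,140,120,90),(s,160,260,120,90)])
for n,im,bx in(("top",t,(340,225,440,330)),("side",s,(318,220,408,265))):
    hsv=cv2.cvtColor(np.ascontiguousarray(im),cv2.COLOR_RGB2HSV)
    for c,lo,hi in(("or",3,14),("ye",22,32)):
        m=cv2.inRange(hsv,(lo,150,80),(hi,255,255)); k=np.zeros_like(m); k[bx[1]:bx[3],bx[0]:bx[2]]=1
        for q in cv2.findContours(m*k,0,2)[0]:
            if cv2.contourArea(q)>25: print(n,c,cv2.minAreaRect(q),cv2.boundingRect(q))
# blob of dark post head, board corners
E
```

```text
top or ((385.2999572753906, 242.59999084472656), (12.0208158493042, 8.061017990112305), 81.8698959350586) (381, 237, 10, 13)
top ye ((390.3077392578125, 294.4615783691406), (11.411194801330566, 8.434362411499023), 82.87498474121094) (386, 289, 10, 12)
side or ((334.0, 235.0), (16.0, 10.0), 90.0) (329, 227, 11, 17)
```

View pics/c1.png

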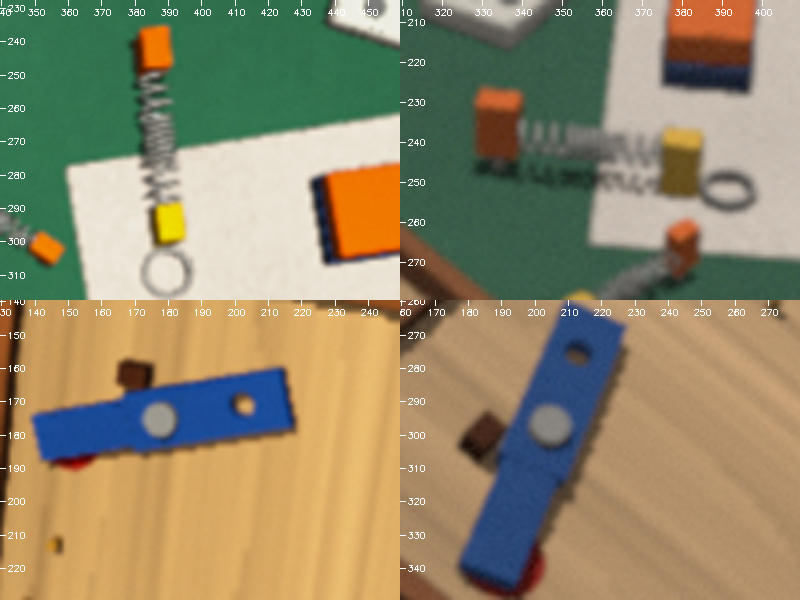

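Crops: hole mouth at about (202.4,170.7) top and (212.9,275.1) side; pivot at (177.2,175.5) and (204.2,297). The eye ring is centred at about (389.6,309.7) top. Next I compute the poses.

```bash
python3 - <<'E'
from h import *
t=cv2.imread("pics/top0.png")[:,:,::-1]; s=cv2.imread("pics/side0.png")[:,:,::-1]
C={k:tri(*v) for k,v in dict(fr=((291,144),(235,202)),nr=((262,324),(385,325)),nl=((118,293),(303,467)),fl=((134,117),(110,303)),
   hole=((202.4,170.7),(212.9,275.1)),piv=((177.2,175.5),(204.2,297)),post=((194,260),(298,349))).items()}
for k,v in C.items(): print(k,*v)
for a,b in(("nr","fr"),("nl","fl")):
    d=C[b][0]-C[a][0]; print("slope",np.degrees(np.arctan2(d[1],d[0])),np.degrees(np.arcsin(d[2]/np.linalg.norm(d))),np.linalg.norm(d))
for a,b in(("nl","nr"),("fl","fr")):
    d=C[b][0]-C[a][0]; print("wid",np.degrees(np.arctan2(d[1],d[0]))+90,d[2],np.linalg.norm(d))
# spring
ht=cv2.cvtColor(np.ascontiguousarray(t),cv2.COLOR_RGB2HSV)
for n,lo,hi,bx,z in(("or",3,14,(375,230,400,256),.05),("ye",22,32,(375,285,405,304),.038)):
    m=cv2.inRange(ht,(lo,150,215),(hi,255,255)); k=np.zeros_like(m);k[bx[1]:bx[3],bx[0]:bx[2]]=m[bx[1]:bx[3],bx[0]:bx[2]]
    q=max(cv2.findContours(k,0,2)[0],key=cv2.contourArea);r=cv2.minAreaRect(q); M=cv2.moments(k,True); c=(M['m10']/M['m00'],M['m01']/M['m00'])
    print(n,r,c,M['m00'],plane("top",c,z))
print("eye",plane("top",(389.6,309.7),.006))
crops("c2",[(t,175,240,40,30),(s,278,332,40,30),(t,370,228,40,30),(t,370,285,40,30)])
E
```

```text
fr [ 0.6872 -0.1094  0.2137] 0.0035339280875983205
nr [ 0.3882 -0.0657  0.038 ] 5.399560961727235e-05
nl [0.4327 0.2257 0.0361] 0.0006161042752770043
fl [0.7305 0.1769 0.2161] 0.00011785243817880927
hole [0.6449 0.0486 0.1831] 0.00029198818157296404
piv [0.6348 0.0941 0.1805] 0.0003219406198895366
post [0.4994 0.0683 0.0834] 0.0003642050818341704
slope -8.322153901383624 30.183315578224196 0.34956916369733537
slope -9.321021372260697 30.80931870065185 0.3513598271443495
wid -8.681531979168184 0.0018185033833957864 0.2947944311561874
wid -8.599775935949324 -0.002389596004950645 0.2895355519618208
or ((386.5, 245.5), (5.0, 3.0), 0.0) (385.72222222222223, 242.66666666666666) 18.0 [ 0.5584 -0.2997  0.05  ]
ye ((391.5, 294.0), (10.0, 7.0), 90.0) (391.15492957746477, 294.14084507042253) 71.0 [ 0.4585 -0.3144  0.038 ]
eye [ 0.431  -0.3168  0.006 ]
```

View pics/c2.png

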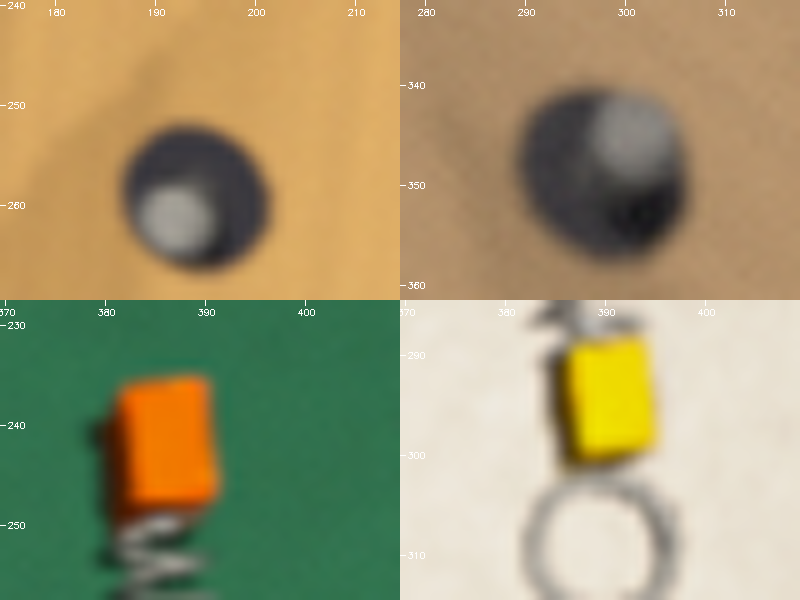

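Post head top is at (192.1,261.3) top and (301,344.8) side, with a dark disc around its foot. Orange top face is centred at (386.4,241.3) and yellow at (390.9,294.2).

```bash
cat >> h.py <<'E'
PSI=np.radians(-8.65); c30,s30=np.cos(np.pi/6),.5
U=np.array([c30*np.cos(PSI),c30*np.sin(PSI),s30]); V=np.array([-np.sin(PSI),np.cos(PSI),0]); N=np.cross(U,V)
B=np.c_[U,V,N]
E
python3 - <<'E'
from h import *
hd,r=tri((192.1,261.3),(301,344.8)); hole,r2=tri((202.4,170.7),(212.9,275.1)); piv,_=tri((177.2,175.5),(204.2,297))
print("head",hd,r,"hole",hole,r2)
foot=hd-.0185*N
print("hole rel foot uvn",B.T@(hole-foot),"piv rel hole",B.T@(piv-hole))
P={n:tri(*v)[0] for n,v in dict(fr=((291,144),(235,202)),nr=((262,324),(385,325)),nl=((118,293),(303,467)),fl=((134,117),(110,303))).items()}
ctr=sum(P.values())/4-.016*N; print("ctr",ctr,"foot rel ctr",B.T@(foot-ctr))
o=plane("top",(386.4,241.3),.05);y=plane("top",(390.85,294.2),.038);e=plane("top",(389.6,309.3),.008)
print(o,y,e,np.linalg.norm((y-o)[:2]),np.linalg.norm((e-o)[:2]),[np.degrees(np.arctan2(*(b-a)[1::-1])) for a,b in((o,y),(o,e))])
# side check of spring: project expected top centres
for p in(o,y,e): print(proj("side",p),proj("top",p))
E
```

```text
head [0.4939 0.069  0.0965] 0.0002054238221503222 hole [0.6449 0.0486 0.1831] 0.00029198818157296404
hole rel foot uvn [0.1752 0.0025 0.0173] piv rel hole [-0.0158  0.0434  0.0062]
ctr [0.5676 0.0557 0.1121] foot rel ctr [-0.0726  0.0021  0.0054]
[ 0.5612 -0.301   0.05  ] [ 0.4584 -0.3138  0.038 ] [ 0.4316 -0.3165  0.008 ] 0.10365816458011883 0.13057019194804417 [np.float64(-172.87278958570164), np.float64(-173.16078190978)]
[333.9665 227.779 ] [386.4 241.3]
[380.4147 237.3706] [390.85 294.2 ]
[391.7201 249.6635] [389.6 309.3]
```

Everything agrees: the spring lies at yaw −173° with the expected 103 and 130 mm lengths. The lever is about 0.35 rad off its stop, and at its stop the hole would be about 159 mm from the post. Grasping the orange block now.

```bash
cat >> h.py <<'E'
def tool(xs,zs): 
    ys=np.cross(zs,xs); return np.c_[-xs,ys,-zs]
YS=np.radians(-173.); XS0=np.array([np.cos(YS),np.sin(YS),0]); ZS0=np.array([0,0,1.])
R0=tool(XS0,ZS0); R1=tool(-U,N)
HOLE=np.array([.6449,.0486,.1831]); FOOT=np.array([.4939,.069,.0965])-.0185*N
def tcp_hook(pin,xs,zs): return pin+(.032+.006-.011)*zs      # TCP when pin tip at 'pin'
def st(): 
    o=ctrl.observe(); print("t %.2f"%o["t"],o["eef_pos"],"F",o["ft_force"],"T",o["ft_torque"],"w %.4f"%o["width"])
    return o
E
python3 - <<'E'
from h import *
g=np.array([.561,-.301,.027])
for p,R in((g,R0),(g+[0,0,.12],R0),(tcp_hook(HOLE+.03*N,-U,N),R1),(FOOT-.0+U*.05+N*.03,R1)): print(ctrl.inverse_kinematics(p,R))
ctrl.grip(.5); ctrl.goto(g+[0,0,.10],R0); ctrl.servo_line(g,.12); st()
ctrl.grip(0,40); st()
ctrl.servo_line(g+[0,0,.14],.15); st()
ctrl.goto(tcp_hook(HOLE+.035*N,-U,N),R1); o=st(); print(np.abs(o["eef_rot"]-R1).max())
t=ctrl.read_camera("top"); s=ctrl.read_camera("side")
cv2.imwrite("pics/t1.png",t[:,:,::-1]);cv2.imwrite("pics/s1.png",s[:,:,::-1])
crops("c3",[(t,150,100,160,120),(s,150,210,160,120)])
E
```

```text
[-0.6703  0.436   1.6876 -0.      1.018   0.7784]
[-0.6703  0.2786  1.6439 -0.      1.2191  0.7784]
[-0.082  -0.1273  1.9801 -0.0497  0.7669  1.6663]
[-0.0732 -0.21    2.2517 -0.071   0.5788  1.6977]
t 3.66 [ 0.5617 -0.3015  0.028 ] F [ 0.4603  0.1334 -0.0076] T [ 0.0146  0.035  -0.0037] w 0.4999
t 4.25 [ 0.5611 -0.301   0.0272] F [-0.0923 -0.012   1.3037] T [ 0.1468  0.0309 -0.0338] w 0.1634
t 5.33 [ 0.5603 -0.3005  0.1655] F [-0.6781  0.1333 -1.8469] T [ 0.0526 -0.061   0.016 ] w 0.1657
t 6.70 [0.6145 0.0526 0.2367] F [0.1292 0.1462 0.3732] T [ 0.0245  0.2435 -0.0758] w 0.0097
0.0006647645342049702
```

View pics/c3.png

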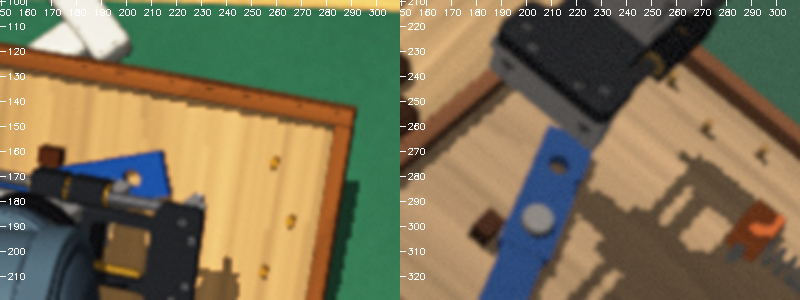

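The gripper is empty (width 0.01). The spring was lost on the way, most likely knocked off by the board's right rim. I need to find it.

```bash
python3 - <<'E'
from h import *
ctrl.servo_line(ctrl.observe()["eef_pos"]+np.array([-.03,.06,.10]),.2); st()
t=ctrl.read_camera("top"); s=ctrl.read_camera("side")
cv2.imwrite("pics/t2.png",t[:,:,::-1]);cv2.imwrite("pics/s2.png",s[:,:,::-1])
crops("c4",[(t,100,100,400,300),(s,100,180,400,300),(t,170,160,160,120),(s,220,240,160,120)])
E
```

```text
t 7.55 [0.5843 0.1118 0.3351] F [-0.0624 -0.0805 -0.5327] T [0.1353 0.1665 0.0405] w 0.0029
```

View pics/c4.png

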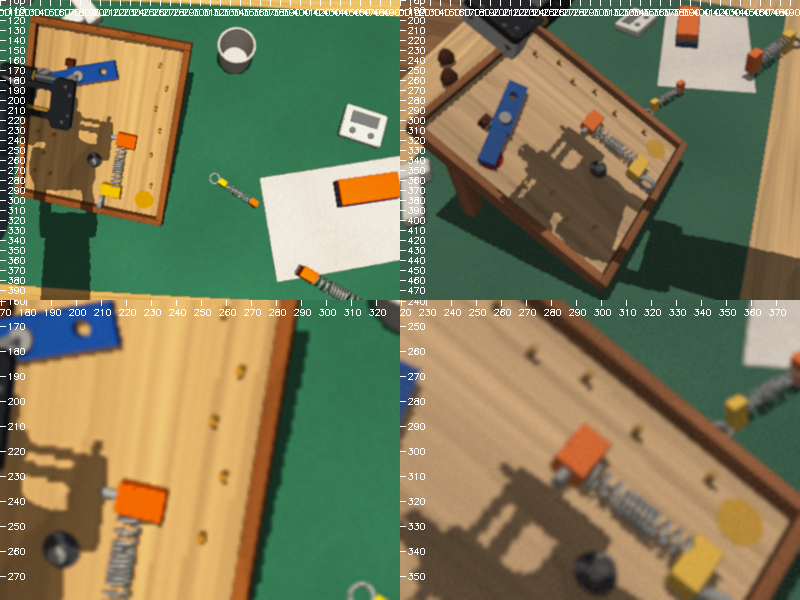

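The spring is on the board, on its side against the lower rim: orange at (226,240) in the top view, pin pointing left (+V), so its z axis points right. Both other faces are blocked from above. The plan is to grip the orange block's upper strip along the spring axis with the tool leaning from the right. Rolling the tool 90° about the slope axis then stands the spring upright. First I check IK and measure it.

```bash
cat >> h.py <<'E'
BO=FOOT+.0014*N   # point on board plane
def rot(ax,a): return cv2.Rodrigues(np.array(ax,float)*a)[0]
E
python3 - <<'E'
from h import *
t=cv2.imread("pics/t2.png")[:,:,::-1]; s=cv2.imread("pics/s2.png")[:,:,::-1]
h=cv2.cvtColor(np.ascontiguousarray(t),cv2.COLOR_RGB2HSV)
for n,lo,hi,bx in(("or",3,13,(210,228,245,256)),("ye",23,34,(195,270,225,310))):
    m=cv2.inRange(h,(lo,190,130),(hi,255,255)); k=np.zeros_like(m);k[bx[1]:bx[3],bx[0]:bx[2]]=m[bx[1]:bx[3],bx[0]:bx[2]]
    q=max(cv2.findContours(k,0,2)[0],key=cv2.contourArea);box=cv2.boxPoints(cv2.minAreaRect(q))
    W=np.array([B.T@(plane("top",b,0,N,BO+.017*N)-FOOT) for b in box]); print(n,box.round(1).tolist(),"\n",W*1e3, W.mean(0)*1e3)
crops("c5",[(t,200,225,40,30),(t,190,275,40,30),(s,275,280,120,90),(s,0,0,640,480)])
for a in(35,45,55,65):
  a=np.radians(a)
  for sg in(1,-1):
    z0=-N*np.cos(a)+V*np.sin(a); z1=-V*np.cos(a)-N*np.sin(a)
    g=FOOT+.016*U-.05*V+.012*N
    f=lambda p,z:ctrl.inverse_kinematics(p,np.c_[np.cross(sg*U,z),sg*U,z])
    print(round(np.degrees(a)),sg,f(g,z0),f(g-.06*z0,z0),f(HOLE+.06*N,z1),f(HOLE+.04*N,z1))
E
```

```text
or [[214.6999969482422, 244.89999389648438], [218.0, 230.8000030517578], [237.1999969482422, 235.3000030517578], [234.0, 249.39999389648438]] 
 [[ 41.4086 -38.5935  18.4   ]
 [ 69.6792 -41.0697  18.4   ]
 [ 68.6042 -77.6673  18.4   ]
 [ 40.3996 -75.5125  18.4   ]] [ 55.0229 -58.2107  18.4   ]
ye [[198.8000030517578, 293.3999938964844], [201.3000030517578, 282.79998779296875], [220.8000030517578, 287.3999938964844], [218.3000030517578, 298.0]] 
 [[-62.0392 -20.2516  18.4   ]
 [-39.2372 -22.5183  18.4   ]
 [-40.2257 -60.9421  18.4   ]
 [-62.9689 -58.967   18.4   ]] [-51.1177 -40.6698  18.4   ]
35 1 [-0.6089 -0.0904  2.318   0.9548  1.0201 -1.1986] [-0.7247 -0.2435  2.3483  0.87    1.171  -1.1556] None None
35 -1 [-0.6089 -0.0904  2.318   0.9548  1.0201  1.943 ] [-0.7247 -0.2435  2.3483  0.87    1.171   1.986 ] None None
45 1 [-0.6737  0.0346  2.2634  1.0165  1.1894 -1.3225] [-0.7941 -0.0761  2.2799  0.9324  1.3197 -1.2959] None None
45 -1 [-0.6737  0.0346  2.2634  1.0165  1.1894  1.8191] [-0.7941 -0.0761  2.2799  0.9324  1.3197  1.8457] None None
55 1 [-0.7146  0.1722  2.1955  1.0485  1.3502 -1.4123] [-0.8328  0.1011  2.1963  0.9645  1.46   -1.3985] [ 0.2036  0.1282  1.8016 -0.8485  1.1347  0.8697] [ 0.1976  0.1682  1.7909 -0.8596  1.1112  0.8901]
55 -1 [-0.7146  0.1722  2.1955  1.0485  1.3502  1.7293] [-0.8328  0.1011  2.1963  0.9645  1.46    1.7431] [ 0.2036  0.1282  1.8016 -0.8485  1.1347 -2.2719] [ 0.1976  0.1682  1.7909 -0.8596  1.1112 -2.2515]
65 1 [-0.7347  0.3132  2.1182  1.0647  1.5039 -1.4784] [-0.8473  0.2763  2.1026  0.9811  1.5958 -1.4731] [ 0.1393  0.0325  1.8636 -0.6932  0.9913  0.7246] [ 0.134   0.0732  1.8548 -0.7062  0.9636  0.7448]
65 -1 [-0.7347  0.3132  2.1182  1.0647  1.5039  1.6631] [-0.8473  0.2763  2.1026  0.9811  1.5958  1.6685] [ 0.1393  0.0325  1.8636 -0.6932  0.9913 -2.417 ] [ 0.134   0.0732  1.8548 -0.7062  0.9636 -2.3968]
```

View pics/c5.png

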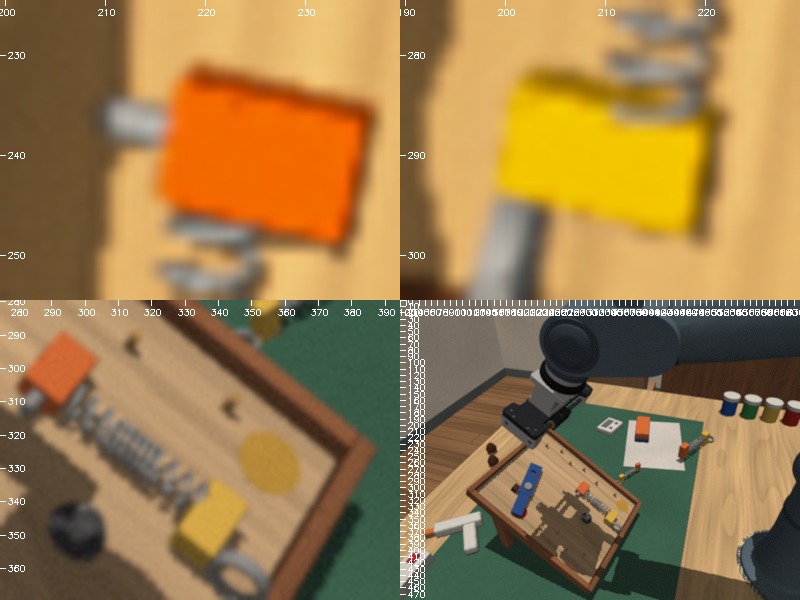

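The side view confirms that the block lies flat and that the 177 mm side of the gripper body runs along the jaws, so there is room. The strip grasp with a=55° can be reached at both ends. Trying it now.

```bash
cat >> h.py <<'E'
A=np.radians(55)
def stripR(xs,ys,zs):   # tool gripping the orange block's upper strip along xs
    d=np.cos(A)*ys-np.sin(A)*zs; return np.c_[np.cross(-xs,d),-xs,d]
def strip_tcp(hook,ys,zs,T=(-.001,.0095)):
    d=np.cos(A)*ys-np.sin(A)*zs; return hook+T[0]*ys+T[1]*zs-.008*d
E
python3 - <<'E'
from h import *
p=.05; zs=-V-.028*U; zs/=np.linalg.norm(zs)
xs=-U+.028*V; xs=xs*np.cos(p)/np.linalg.norm(xs)+N*np.sin(p); ys=np.cross(zs,xs)
hook=FOOT+B@np.array([.0529,-.058,.0102])
R=stripR(xs,ys,zs); g=strip_tcp(hook,ys,zs); d=R[:,2]
pre=g-.09*d+.02*N
hi=g+np.array([0,0,.2])
R2=stripR(-U,-V,N); tgt=HOLE+.1*N+np.array([0,0,.05])+.038*N
print([ctrl.inverse_kinematics(q,r) is not None for q,r in((pre,R),(g,R),(hi,R),(tgt,R2))])
ctrl.goto(ctrl.observe()["eef_pos"]+[-.08,-.12,.05],ctrl.observe()["eef_rot"])
ctrl.grip(.45); ctrl.goto(pre,R); st()
ctrl.servo_line(g-.03*d,.1); st(); ctrl.servo_line(g,.05); st()
t=ctrl.read_camera("top"); s=ctrl.read_camera("side")
crops("c6",[(t,180,215,80,60),(s,260,270,80,60)])
E
```

```text
[True, True, True, True]
t 11.41 [ 0.4834 -0.0789  0.1829] F [0.0232 0.1618 0.0977] T [-0.3775  0.0684 -0.0112] w 0.4528
t 12.29 [ 0.5174 -0.0346  0.1358] F [-0.1028 -0.1115 -0.3581] T [-0.3376  0.0456 -0.0372] w 0.4487
t 13.04 [ 0.5297 -0.0114  0.1246] F [-19.2467  -9.9802  23.4384] T [ 2.0899 -0.4964  1.6898] w 0.4520
```

View pics/c6.png

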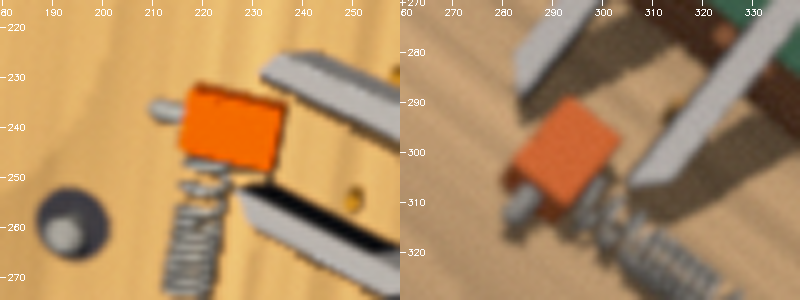

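The fingers straddle the block's upper strip as planned, with the tips pressing the board at about 30 N. I'll back off slightly, grip, lift and check.

```bash
python3 - <<'E'
from h import *
o=ctrl.observe(); p=o["eef_pos"]
print(B.T@(p-FOOT)*1e3)
ctrl.servo_line(p+.0025*N,.03); o=st()
if np.linalg.norm(o["ft_force"])>10: ctrl.servo_line(o["eef_pos"]+.002*N,.03); o=st()
ctrl.grip(0,45); o=st(); print(B.T@(o["eef_pos"]-FOOT)*1e3)
ctrl.servo_line(o["eef_pos"]+.03*N,.06); st()
t=ctrl.read_camera("top"); s=ctrl.read_camera("side")
crops("c7",[(t,160,200,120,90),(s,240,250,120,90)])
E
```

```text
[ 55.1524 -74.0611  19.1218]
t 13.50 [ 0.5284 -0.0107  0.1264] F [0.0191 0.2052 0.8549] T [-0.2975 -0.0002 -0.0158] w 0.4491
t 13.94 [ 0.5283 -0.011   0.1265] F [-1.2067  1.2356 -2.1443] T [-0.4245  0.1805 -0.017 ] w 0.2423
[ 54.8215 -73.9218  21.4603]
t 14.59 [ 0.5134 -0.0088  0.1525] F [ 0.718  -0.4282 -0.0589] T [-0.5348  0.1199  0.0249] w 0.2512
```

View pics/c7.png

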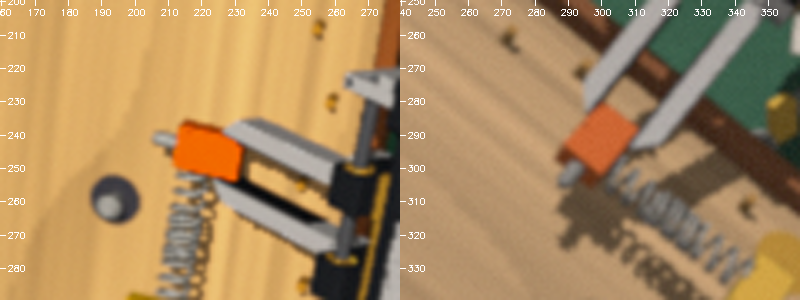

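Gripped: width 0.251 is about 24 mm, and the spring came up with it. From these pictures the pin tip is at (205.1,240.6) top and (289.6,303.5) side, and the upper face centre at (222.5,245.1) and (300.4,290.6). I'll convert those to the tool frame.

```bash
python3 - <<'E'
from h import *
o=ctrl.observe(); R=o["eef_rot"]; p=o["eef_pos"]
xs=-R[:,1]; d=R[:,2]; e=np.cross(xs,d) # perpendicular in y-z plane
# d=cosA y - sinA z ; x×d = cosA z + sinA y
ys=np.cos(A)*d+np.sin(A)*e; zs=-np.sin(A)*d+np.cos(A)*e; S=np.c_[xs,ys,zs]
tip,r1=tri((205.1,240.6),(289.6,303.5)); fc,r2=tri((222.5,245.1),(300.4,290.6))
print("board",B.T@xs,B.T@zs, r1,r2)
print("tip in spring axes rel TCP",S.T@(tip-p)*1e3,"-> hook",S.T@(tip-p)*1e3+[0,0,32])
print("face->hook",S.T@(fc-p)*1e3+[0,8,0])
print("expected hook",-np.array([0,-1-8*np.cos(A)*1,9.5+8*np.sin(A)]))
print("tip-face seen",S.T@(tip-fc)*1e3)
E
```

```text
board [-0.9983  0.0281  0.0504] [-0.0281 -0.9996 -0.0001] 0.0011177695436318659 0.0005900227208752987
tip in spring axes rel TCP [  0.3227   4.0859 -47.6925] -> hook [  0.3227   4.0859 -15.6925]
face->hook [  0.3857  11.1746 -15.0836]
expected hook [ -0.       5.5886 -16.0532]
tip-face seen [ -0.063    0.9113 -32.6089]
```

```bash
python3 - <<'E'
from h import *
f=lambda x,y:(160+x/3.3333-.5,200+y/3.3333-.5); g=lambda x,y:(240+(x-400)/3.3333-.5,250+y/3.3333-.5)
a,ra=tri(f(180,145),g(583,157)); b,rb=tri(f(240,158),g(622,117)); z=b-a
print(np.linalg.norm(z),ra,rb,B.T@z)
# fresh, saved images + rect fits of the bright face
t=ctrl.read_camera("top"); s=ctrl.read_camera("side"); cv2.imwrite("pics/t3.png",t[:,:,::-1]);cv2.imwrite("pics/s3.png",s[:,:,::-1])
for n,im,bx,vv in(("top",t,(205,232,240,262),(150,240)),("side",s,(280,275,315,312),(140,205))):
    hs=cv2.cvtColor(im,cv2.COLOR_RGB2HSV)
    for v in vv:
        m=cv2.inRange(hs,(3,120,v),(14,255,255));k=np.zeros_like(m);k[bx[1]:bx[3],bx[0]:bx[2]]=m[bx[1]:bx[3],bx[0]:bx[2]]
        q=max(cv2.findContours(k,0,2)[0],key=cv2.contourArea); r=cv2.minAreaRect(q); print(n,v,cv2.boxPoints(r).round(1).tolist(),cv2.contourArea(q))
crops("c8",[(t,195,225,60,45),(s,275,270,60,45)])
E
```

```text
0.03359531316814051 0.00017298756151721645 0.0011467174168989613 [-0.0016 -0.0336 -0.0005]
top 150 [[210.3000030517578, 250.3000030517578], [213.39999389648438, 235.10000610351562], [233.39999389648438, 239.10000610351562], [230.3000030517578, 254.3000030517578]] 255.5
top 240 [[212.10000610351562, 248.6999969482422], [214.39999389648438, 238.3000030517578], [231.6999969482422, 242.1999969482422], [229.39999389648438, 252.5]] 155.0
side 140 [[284.70001220703125, 295.8999938964844], [300.29998779296875, 278.1000061035156], [312.0, 288.3999938964844], [296.5, 306.20001220703125]] 259.5
side 205 [[291.0, 292.0], [301.0, 282.0], [308.5, 289.5], [298.5, 299.5]] 127.5
```

View pics/c8.png

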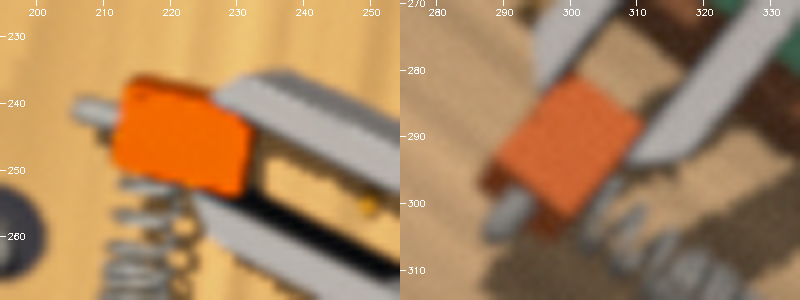

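```bash
python3 - <<'E'
from h import *
o=ctrl.observe(); R=o["eef_rot"]; p=o["eef_pos"]
xs=-R[:,1]; d=R[:,2]; e=np.cross(xs,d)
ys=np.cos(A)*d+np.sin(A)*e; zs=-np.sin(A)*d+np.cos(A)*e; S=np.c_[xs,ys,zs]
for y in(5.6,8,11):
    for q,nm in(((0.3,y,-15.4-32),"tip"),((.3,y,-15.4-25),"tipshaft"),((.3,y-8,-15.4),"face"),((.3-12,y-8,-15.4-18),"cornUL"),((.3+12,y-8,-15.4-18),"cornLL"),((.3-12,y-8,2.6),"cUR"),((.3+12,y-8,2.6),"cLR")):
        X=p+S@np.array(q)/1e3; print(y,nm,proj("top",X).round(1),proj("side",X).round(1))
E
```

```text
5.6 tip [205.5 241. ] [288.6 303.7]
5.6 tipshaft [209.3 241.9] [291.  300.9]
5.6 face [221.7 246.1] [301.1 288.8]
5.6 cornUL [213.1 237.6] [289.2 290.9]
5.6 cornLL [210.9 250.2] [301.1 300.5]
5.6 cUR [232.6 242.1] [301.1 277.6]
5.6 cLR [230.3 254.7] [312.7 286.8]
8 tip [205.9 240.7] [288.1 304.4]
8 tipshaft [209.6 241.5] [290.5 301.7]
8 face [222.  245.8] [300.6 289.6]
8 cornUL [213.4 237.2] [288.7 291.7]
8 cornLL [211.2 249.8] [300.6 301.2]
8 cUR [232.9 241.7] [300.6 278.3]
8 cLR [230.6 254.3] [312.1 287.6]
11 tip [206.3 240.3] [287.5 305.4]
11 tipshaft [210.  241.1] [289.9 302.6]
11 face [222.4 245.4] [299.9 290.6]
11 cornUL [213.8 236.8] [288.  292.6]
11 cornLL [211.6 249.4] [299.9 302.2]
11 cUR [233.2 241.3] [299.9 279.3]
11 cLR [230.9 253.9] [311.5 288.5]
```

Projections match best with the hook at (0.3, 8, −15.6) mm in spring axes relative to the TCP. I'll lift well clear of the rim, roll upright and go above the hole.

```bash
cat >> h.py <<'E'
HK=np.array([.3,8.,-15.6])/1e3
S2=np.c_[-U,-V,N]; R2=stripR(-U,-V,N)
def strip_for_pin(pin): return pin-S2@(HK-np.array([0,0,.032]))
E
python3 - <<'E'
from h import *
p=ctrl.observe()["eef_pos"]; R=ctrl.observe()["eef_rot"]
w2=strip_for_pin(HOLE+.03*N)+np.array([-.02,0,.14]); w3=strip_for_pin(HOLE+.018*N)
print([ctrl.inverse_kinematics(q,r) is not None for q,r in((p+[0,0,.22],R),(w2,R2),(w3,R2))])
ctrl.servo_line(p+[0,0,.22],.2); st()
ctrl.goto(w2,R2); st()
ctrl.servo_line(w3,.12); st()
t=ctrl.read_camera("top"); s=ctrl.read_camera("side"); cv2.imwrite("pics/t4.png",t[:,:,::-1]);cv2.imwrite("pics/s4.png",s[:,:,::-1])
crops("c9",[(t,150,140,120,90),(s,170,230,120,90),(t,180,150,40,30),(s,195,255,40,30)])
E
```

```text
[True, True, True]
t 16.04 [ 0.513  -0.0084  0.3707] F [-0.3589  0.0633 -0.7327] T [-0.5592  0.1253  0.0031] w 0.2469
t 17.61 [0.5877 0.0618 0.3895] F [ 0.3202  0.7373 -0.6103] T [0.383  0.0937 0.0048] w 0.2474
t 19.03 [0.6144 0.0615 0.2412] F [ 0.4347  0.3519 -1.1274] T [0.3544 0.0977 0.0086] w 0.2485
```

View pics/c9.png

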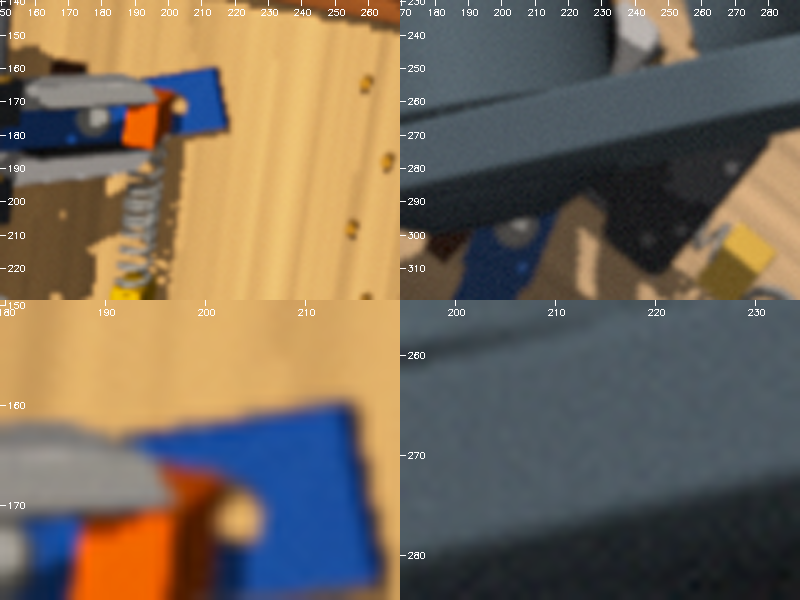

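The side view is blocked by the arm. The top view shows the block upright, with the hole peeping out just right of it, as perspective would give. I'll check the block numerically against the expected projection.

```bash
python3 - <<'E'
from h import *
t=cv2.imread("pics/t4.png"); hs=cv2.cvtColor(t,cv2.COLOR_BGR2HSV)
for v in(150,215):
    m=cv2.inRange(hs,(3,150,v),(14,255,255));k=np.zeros_like(m);k[155:190,180:210]=m[155:190,180:210]
    q=max(cv2.findContours(k,0,2)[0],key=cv2.contourArea); print(v,cv2.boundingRect(q),cv2.boxPoints(cv2.minAreaRect(q)).round(1).tolist())
print("hsv row 176",[hs[176,x].tolist() for x in range(184,208,2)])
o=ctrl.observe(); S=S2; hook=o["eef_pos"]+S@HK
for x in(-12,12):
    for y in(-8,8):
        for z in(-18,18): print((x,y,z),proj("top",hook+S@np.array([x,y,z])/1e3).round(1))
print("tip",B.T@(hook-.032*N-HOLE)*1e3)
# yellow block
m=cv2.inRange(hs,(22,150,120),(33,255,255));k=np.zeros_like(m);k[200:260,170:210]=m[200:260,170:210]
q=max(cv2.findContours(k,0,2)[0],key=cv2.contourArea);print("ye",cv2.boxPoints(cv2.minAreaRect(q)).round(1).tolist())
yc=hook+.103*(-U)-.013*N
for x in(-11,11):
    for y in(-8,8):
        for z in(-19,19): print((x,y,z),proj("top",yc+S@np.array([x,y,z])/1e3).round(1))
E
```

```text
150 (187, 171, 11, 14) [[186.39999389648438, 183.1999969482422], [188.0, 170.0], [197.10000610351562, 171.10000610351562], [195.5, 184.3000030517578]]
215 (187, 172, 10, 12) [[186.8000030517578, 182.10000610351562], [188.39999389648438, 170.89999389648438], [196.39999389648438, 172.10000610351562], [194.8000030517578, 183.3000030517578]]
hsv row 176 [[109, 208, 120], [112, 172, 86], [12, 255, 239], [13, 255, 242], [13, 255, 241], [13, 255, 241], [12, 255, 213], [11, 255, 73], [8, 214, 69], [113, 166, 69], [109, 217, 120], [108, 213, 163]]
(-12, -8, -18) [193.8 166. ]
(-12, -8, 18) [187.9 169.9]
(-12, 8, -18) [202.7 167.7]
(-12, 8, 18) [197.1 171.6]
(12, -8, -18) [192.1 179.4]
(12, -8, 18) [186.2 183.7]
(12, 8, -18) [200.9 181.1]
(12, 8, 18) [195.3 185.4]
tip [ 0.8217  0.1812 18.7481]
ye [[183.0, 226.0], [192.0, 226.0], [192.0, 238.0], [183.0, 238.0]]
(-11, -8, -19) [189.  220.6]
(-11, -8, 19) [182.9 226.4]
(-11, 8, -19) [197.5 222.3]
(-11, 8, 19) [191.7 228.2]
(11, -8, -19) [187.7 232. ]
(11, -8, 19) [181.6 238.2]
(11, 8, -19) [196.1 233.7]
(11, 8, 19) [190.3 240. ]
```

The match is within about 0.7 px. Descending with force monitoring.

```bash
python3 - <<'E'
from h import *
F0=ctrl.observe()["ft_force"]
def go(n,u=0,v=0,sp=.04): 
    ctrl.servo_line(strip_for_pin(HOLE+n*N+u*U+v*V),sp); o=ctrl.observe(); f=B.T@(o["ft_force"]-F0)
    a=B.T@(o["eef_pos"]+S2@(HK-np.array([0,0,.032]))-HOLE)*1e3; print("cmd %.1f"%(n*1e3),"tip",a,"f",f,"t %.2f"%o["t"]); return f
go(.004)
for n in(1,-1,-3,-5,-7,-9,-11,-13,-15,-17):
    f=go(n/1e3)
    if f[2]>7 or np.linalg.norm(f[:2])>8: break
E
```

```text
cmd 4.0 tip [-0.273  -0.0924  3.6273] f [ 0.3198  0.5991 -1.1506] t 19.63
cmd 1.0 tip [-0.0865 -0.0125  0.886 ] f [0.2612 0.4101 0.471 ] t 19.88
cmd -1.0 tip [-0.0846 -0.0188 -1.0904] f [ 1.0767 -0.4243 -0.7108] t 20.13
cmd -3.0 tip [-0.0884 -0.0551 -3.1246] f [ 0.8548  0.5974 -0.7845] t 20.38
cmd -5.0 tip [-0.1308 -0.0472 -5.1528] f [-0.291   1.2367 -0.3465] t 20.63
cmd -7.0 tip [ 0.3734  0.0787 -6.4775] f [-1.2095  1.4995  4.1498] t 20.88
cmd -9.0 tip [ 0.8627  0.039  -6.7547] f [-3.6034  3.7466 15.3103] t 21.13
```

Contact at a tip depth of −6.5 mm. Either the pin is on an edge or the eye is touching the board because the spring sags. The wrist moment will tell.

```bash
python3 - <<'E'
from h import *
def fm():
    o=ctrl.observe(); return B.T@o["ft_force"],B.T@o["ft_torque"],o
p0=ctrl.observe()["eef_pos"]
a=fm(); ctrl.servo_line(strip_for_pin(HOLE-.004*N),.03); b=fm()
print("dF",a[0]-b[0],"dM",a[1]-b[1]); print("F,M free",b[0],b[1])
t=ctrl.read_camera("top"); cv2.imwrite("pics/t5.png",t[:,:,::-1]); hs=cv2.cvtColor(t,cv2.COLOR_RGB2HSV)
m=cv2.inRange(hs,(100,120,60),(125,255,255)); k=np.zeros_like(m);k[150:200,199:225]=m[150:200,199:225]
q=max(cv2.findContours(k,0,2)[0],key=cv2.contourArea); print("lever",cv2.boxPoints(cv2.minAreaRect(q)).round(1).tolist())
t4=cv2.cvtColor(cv2.imread("pics/t4.png"),cv2.COLOR_BGR2HSV);m=cv2.inRange(t4,(100,120,60),(125,255,255)); k=np.zeros_like(m);k[150:200,199:225]=m[150:200,199:225]
q=max(cv2.findContours(k,0,2)[0],key=cv2.contourArea); print("lever before",cv2.boxPoints(cv2.minAreaRect(q)).round(1).tolist())
# eye: grey ring dark on board? yellow block fit
m=cv2.inRange(hs,(22,150,215),(33,255,255));k=np.zeros_like(m);k[200:270,170:215]=m[200:270,170:215]
q=max(cv2.findContours(k,0,2)[0],key=cv2.contourArea);print("ye",cv2.boxPoints(cv2.minAreaRect(q)).round(1).tolist())
o=ctrl.observe(); hook=o["eef_pos"]+S2@HK; yc=hook-.103*U-.013*N
print([proj("top",yc+S2@np.array([x,y,19])/1e3).round(1).tolist() for x in(-11,11) for y in(-8,8)])
E
```

```text
dF [-4.0106  3.069  15.3954] dM [-1.439   0.7237 -0.2972]
F,M free [-0.5033 -0.0406 -0.5106] [ 0.3698  0.1811 -0.224 ]
lever [[199.0, 162.89999389648438], [213.6999969482422, 159.6999969482422], [217.39999389648438, 176.8000030517578], [202.60000610351562, 180.0]]
lever before [[198.60000610351562, 163.10000610351562], [213.8000030517578, 159.8000030517578], [217.5, 177.3000030517578], [202.3000030517578, 180.5]]
ye [[185.5, 234.1999969482422], [187.10000610351562, 223.3000030517578], [194.8000030517578, 224.39999389648438], [193.1999969482422, 235.3000030517578]]
[[186.8, 223.5], [195.4, 225.2], [185.4, 235.0], [194.0, 236.8]]
```

The line of action passes through the pin (ru≈0), so the pin is on the hole's edge. The sideways reaction (−u,+v) tells which way to shift. Probing that way first.

```bash
cat > ins.py <<'E'
from h import *
F0=ctrl.observe()["ft_force"]
def go(n,u=0,v=0,sp=.04):
    ctrl.servo_line(strip_for_pin(HOLE+n*N+u*U+v*V),sp); o=ctrl.observe(); return B.T@(o["ft_force"]-F0),B.T@(o["eef_pos"]+S2@(HK-np.array([0,0,.032]))-HOLE)*1e3,o["t"]
for u,v in((-1.5,1.2),(-2.5,2.2),(0,2.2),(-2.5,0),(-4,2),(-2,4),(0,-2.2),(2.2,0),(2,2.5),(0,4)):
    u/=1e3;v/=1e3; go(-.004,u,v); r=go(-.0085,u,v); print(np.round([u*1e3,v*1e3]),*r)
    if r[0][2]<3: break
else: raise SystemExit
for n in(-10.5,-12.5,-14.5,-16,-17.5,-19):
    r=go(n/1e3,u,v); print(n,*r)
    if r[0][2]>8: break
E
python3 ins.py
```

```text
[-2.  1.] [-2.6047  0.1266 12.71  ] [-0.6265  0.9853 -6.6559] 22.0083
[-2.  2.] [-0.2063 -4.2673 14.5857] [-1.3099  1.5    -6.6713] 22.5417
[0. 2.] [-2.1566 -2.1192 15.7975] [ 0.6703  1.9071 -6.7336] 23.075
[-2.  0.] [-2.2887  0.9339 16.9666] [-1.8666  0.3159 -6.752 ] 23.6333
[-4.  2.] [-0.1185 -4.3017 16.4825] [-3.1617  1.0894 -6.7021] 24.175
[-2.  4.] [-1.1244 -6.3131 15.3651] [-1.5491  2.5411 -6.6843] 24.7167
[ 0. -2.] [-3.1365  0.3392 15.5844] [ 0.5013 -1.9759 -6.7679] 25.3333
[2. 0.] [-3.0956  1.619  15.966 ] [ 2.8078  0.0625 -6.7433] 25.875
[2. 2.] [-2.8538 -0.8659 15.3662] [ 2.7926  2.0327 -6.7219] 26.4083
[0. 4.] [-0.2042 -4.4728 14.5148] [ 1.1607  3.0695 -6.6846] 26.95
```

Contact comes at the same depth for every offset, and there was sideways resistance in +v. So the pin may already be in the hole and seated. Test: at this depth, move along u and see whether the lever follows.

```bash
python3 - <<'E'
from h import *
def go(n,u=0,v=0,sp=.04):
    ctrl.servo_line(strip_for_pin(HOLE+n*N+u*U+v*V),sp); o=ctrl.observe(); print(n,u,v,"f",B.T@o["ft_force"],"tip",B.T@(o["eef_pos"]+S2@(HK-np.array([0,0,.032]))-HOLE)*1e3,"t",o["t"])
def lev():
    t=ctrl.read_camera("top"); hs=cv2.cvtColor(t,cv2.COLOR_RGB2HSV)
    m=cv2.inRange(hs,(100,120,60),(125,255,255)); k=np.zeros_like(m);k[150:200,199:225]=m[150:200,199:225]
    q=max(cv2.findContours(k,0,2)[0],key=cv2.contourArea); print("lever",cv2.boxPoints(cv2.minAreaRect(q)).round(1).tolist()); return t
go(-.005,0,0); lev(); go(-.005,-.006,0); lev(); go(-.005,-.012,.0); t=lev(); cv2.imwrite("pics/t6.png",t[:,:,::-1])
E
```

```text
-0.005 0 0 f [-0.0563  0.3089 -0.2346] tip [-0.6667  0.3337 -5.911 ] t 27.2333
lever [[198.60000610351562, 161.60000610351562], [213.0, 158.0], [217.1999969482422, 174.89999389648438], [202.89999389648438, 178.5]]
-0.005 -0.006 0 f [-0.3589 -1.7466 -0.1427] tip [-6.7839 -0.2457 -5.3067] t 27.5833
lever [[199.0, 165.0], [217.0, 165.0], [217.0, 181.0], [199.0, 181.0]]
-0.005 -0.012 0.0 f [-0.8197 -3.5171 -0.792 ] tip [-12.7189  -0.3539  -4.9904] t 27.9333
lever [[199.0, 169.0], [216.0, 169.0], [216.0, 187.0], [199.0, 187.0]]
```

The lever follows the pin, so the pin is in the hole. I'll press until it seats, let go, back away and look.

```bash
python3 - <<'E'
from h import *
def go(n,u=0,v=0,sp=.04):
    ctrl.servo_line(strip_for_pin(HOLE+n*N+u*U+v*V),sp); o=ctrl.observe(); print(n,u,v,"f",B.T@o["ft_force"],"tip",B.T@(o["eef_pos"]+S2@(HK-np.array([0,0,.032]))-HOLE)*1e3,"t",o["t"])
go(-.0055,-.013,-.0012); go(-.0085,-.013,-.0012)
ctrl.grip(.45); st()
o=ctrl.observe(); d=o["eef_rot"][:,2]
ctrl.servo_line(o["eef_pos"]-.06*d,.12); st()
ctrl.goto(o["eef_pos"]-.06*d+np.array([-.12,.02,.14]),R1); st()
t=ctrl.read_camera("top"); s=ctrl.read_camera("side"); cv2.imwrite("pics/t7.png",t[:,:,::-1]);cv2.imwrite("pics/s7.png",s[:,:,::-1])
for n,im in(("top",t),("side",s)):
    hs=cv2.cvtColor(im,cv2.COLOR_RGB2HSV)
    for c,lo,hi,vs in(("or",3,14,(120,)),("ye",21,34,(90,)),("blue",100,125,(60,))):
        m=cv2.inRange(hs,(lo,130,vs[0]),(hi,255,255))
        for q in cv2.findContours(m,0,2)[0]:
            if cv2.contourArea(q)>60: print(n,c,cv2.contourArea(q),cv2.boundingRect(q))
E
```

```text
-0.0055 -0.013 -0.0012 f [-0.1905 -0.7805 -0.6873] tip [-13.087   -1.0176  -5.6132] t 28.2333
-0.0085 -0.013 -0.0012 f [-2.7875 -0.065  12.7486] tip [-12.1175  -1.3094  -6.6564] t 28.4833
t 29.00 [0.6157 0.0599 0.2104] F [-0.3616 -0.3028 -1.3564] T [ 0.2347  0.1018 -0.0182] w 0.4495
t 29.65 [0.5965 0.0976 0.2526] F [-0.1687 -0.8692 -0.1781] T [ 0.2107  0.1092 -0.0451] w 0.4493
t 30.52 [0.4766 0.1172 0.3915] F [-0.1206  0.5008 -1.0969] T [0.0676 0.2688 0.0047] w 0.4506
top or 1499.5 (438, 272, 64, 34)
top or 136.5 (190, 172, 15, 18)
top or 2425.5 (120, 116, 171, 210)
top or 67.0 (154, 68, 12, 12)
top or 72.0 (460, 9, 17, 22)
top or 124.0 (362, 5, 22, 22)
top or 248.5 (473, 0, 26, 41)
top or 84.5 (347, 0, 20, 24)
top or 87.5 (275, 0, 25, 22)
top or 70.0 (151, 0, 19, 16)
top or 99.5 (63, 0, 18, 29)
top ye 247.0 (595, 460, 34, 20)
top ye 4061.5 (242, 457, 336, 23)
top ye 140.0 (188, 454, 25, 16)
top ye 77.5 (312, 451, 29, 9)
top ye 1544.5 (67, 440, 71, 34)
top ye 351.0 (188, 428, 84, 13)
top ye 1140.5 (348, 426, 196, 23)
top ye 88.5 (596, 420, 34, 7)
top ye 436.0 (336, 418, 134, 9)
top y
[... 798 characters left out ...]
, 19, 14)
side or 665.0 (184, 358, 117, 101)
side or 245.0 (117, 306, 43, 39)
side or 1275.5 (0, 275, 62, 39)
side or 374.0 (0, 263, 71, 27)
side or 130.5 (217, 262, 18, 15)
side or 240.5 (20, 255, 67, 21)
side or 197.5 (298, 254, 83, 68)
side or 100.5 (163, 229, 33, 28)
side or 80.5 (448, 228, 15, 10)
side or 637.5 (47, 217, 78, 29)
side or 186.5 (116, 216, 27, 16)
side or 466.5 (70, 203, 56, 24)
side or 555.0 (377, 186, 23, 30)
side or 530.0 (89, 175, 86, 25)
side or 661.5 (123, 154, 79, 20)
side or 125.0 (134, 148, 73, 15)
side or 219.5 (187, 128, 48, 12)
side ye 81.5 (263, 314, 14, 18)
side ye 118.5 (588, 175, 20, 21)
side blue 1161.5 (169, 278, 56, 63)
side blue 306.0 (517, 162, 22, 23)
```

```bash
python3 - <<'E'
from h import *
t=cv2.imread("pics/t7.png")[:,:,::-1]; s=cv2.imread("pics/s7.png")[:,:,::-1]
crops("c10",[(t,170,160,60,45),(s,195,250,60,45),(t,160,215,60,45),(s,245,300,72,54)])
E
```

```text
(no output)
```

View pics/c10.png

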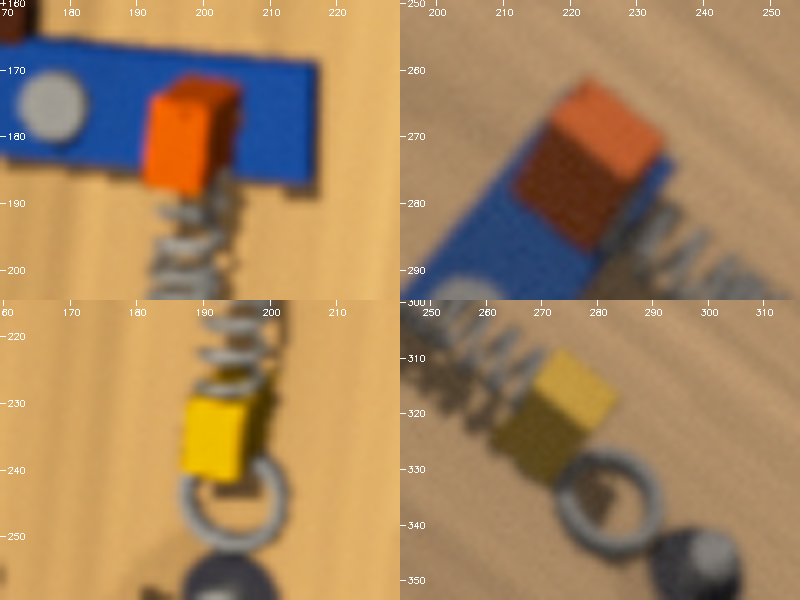

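The orange block sits flat on the lever with the spring upright, and the eye lies on the board just above the post. Eye at (194.6,244.2)/(282.1,335.7), yellow top at (191.6,235.1)/(275.8,315.7), orange top at (196.4,180.7)/(225.7,268.9). Triangulating.

```bash
python3 - <<'E'
from h import *
for k,a in dict(orange_top=((196.4,180.7),(225.7,268.9)),yel_top=((191.6,235.1),(275.8,315.7)),eye=((194.6,244.2),(282.1,335.7)),head=((192.1,261.3),(301,344.8))).items():
    x,r=tri(*a); print(k,B.T@(x-FOOT)*1e3,"r %.4f"%r,x)
# expected ns: orange top 14.5+36=50.5, yel top 38.5, eye top 8.5, head 18.5
g=FOOT+.03*U+.04*N
print(ctrl.inverse_kinematics(g,R1))
E
```

```text
orange_top [163.0885   2.2339  51.7189] r 0.0006 [0.6174 0.0525 0.2068]
yel_top [59.0441  1.8522 39.7438] r 0.0000 [0.5342 0.0647 0.1444]
eye [31.1974  1.9057  7.8727] r 0.0003 [0.5262 0.066  0.1029]
head [ 0.0422  0.035  18.5322] r 0.0002 [0.4939 0.069  0.0965]
[-0.0685 -0.271   2.3027 -0.0742  0.589   1.704 ]
```

Heights match full seating: the orange top is 50.4 mm above the board and the yellow top 38.4 mm (50.5 and 38.5 expected). Now a guarded grasp of the yellow block.

```bash
cat >> h.py <<'E'
def loc(u,v,n): return FOOT+B@(np.array([u,v,n])/1e3)
def ypose(Pu,v,L,th,dn=0):
    xs=-U*np.cos(th)+N*np.sin(th); zs=N*np.cos(th)+U*np.sin(th)
    return loc(Pu,v,15.8+dn)+(L-27)/1e3*xs+.005*zs-.005*zs, tool(xs,zs)
def stB():
    o=ctrl.observe(); print("t %.2f"%o["t"],"tcp",B.T@(o["eef_pos"]-FOOT)*1e3,"F",B.T@o["ft_force"],"w %.3f"%o["width"]); return B.T@o["ft_force"]
E
python3 - <<'E'
from h import *
g,R=ypose(163.,1.9,131,0); print(B.T@(g-FOOT)*1e3)
seq=[ypose(163,1.9,131,.15),ypose(157.5,.3,158,.15),ypose(157.5,.3,157.5,0)]
print([ctrl.inverse_kinematics(*q) is not None for q in seq])
ctrl.grip(.4); ctrl.goto(g+.09*N,R); stB()
ctrl.servo_line(g+.025*N,.12); stB()
for k in(16,11,8,5,2,0):
    ctrl.servo_line(g+k*N/1e3,.05); f=stB()
    if f[2]>5: ctrl.servo_line(g+(k+3)*N/1e3,.05); stB(); break
E
```

```text
[59.   1.9 15.8]
[True, True, True]
t 31.77 tcp [ 60.8577   2.1153 106.9112] F [-0.5367  0.3241  0.6361] w 0.399
t 32.46 tcp [60.2298  2.1734 41.582 ] F [-0.1594 -0.0798  0.2052] w 0.401
t 32.79 tcp [58.9157  1.9002 31.7491] F [0.4716 0.4348 0.957 ] w 0.400
t 33.04 tcp [58.7362  1.8476 26.5436] F [ 0.3927 -0.6008  0.0376] w 0.395
t 33.29 tcp [58.7973  1.874  23.6103] F [-0.0971 -0.582  -0.4336] w 0.398
t 33.54 tcp [58.8226  1.8838 20.6389] F [-0.4231  0.2926 -0.3698] w 0.401
t 33.79 tcp [58.8086  1.8683 17.6155] F [ 0.1413 -0.0156  0.8179] w 0.399
t 34.04 tcp [59.3962  1.9713 16.3196] F [-2.1988  0.2803  9.6897] w 0.400
t 34.29 tcp [59.1915  1.9302 18.9066] F [ 0.0184 -0.0656 -0.2828] w 0.400
```

Fingertips touched at TCP n≈16.5, about 7 mm above what the cameras suggest. That agrees with the pin's seating depth, so the robot-to-camera offset along the normal is about 7 mm, while u and v agree. I allow for it, then grip, tilt and stretch.

```bash
python3 - <<'E'
from h import *
dn=5.2
ctrl.servo_line(ypose(163,1.9,131,0,dn)[0],.05); ctrl.grip(0,55); stB()
p,R=ypose(163,1.9,131,.08,dn); ctrl.servo_line(p,.06,R); stB()
p,R=ypose(163,1.9,131,.15,dn); ctrl.servo_line(p,.06,R); stB()
p,R=ypose(160,1.,145,.15,dn); ctrl.servo_line(p,.06,R); stB()
L=(157.5-10*np.sin(.15))/np.cos(.15)
p,R=ypose(157.5,.2,L,.15,dn); ctrl.servo_line(p,.06,R); stB()
t=ctrl.read_camera("top"); s=ctrl.read_camera("side"); cv2.imwrite("pics/t8.png",t[:,:,::-1]);cv2.imwrite("pics/s8.png",s[:,:,::-1])
for n,im,bx in(("top",t,(160,150,230,290)),("side",s,(180,240,330,360))):
    hs=cv2.cvtColor(im,cv2.COLOR_RGB2HSV)
    for c,lo,hi in(("or",3,14),("ye",22,33),("blue",100,125)):
        m=cv2.inRange(hs,(lo,140,90),(hi,255,255)); k=np.zeros_like(m);k[bx[1]:bx[3],bx[0]:bx[2]]=m[bx[1]:bx[3],bx[0]:bx[2]]
        for q in cv2.findContours(k,0,2)[0]:
            if cv2.contourArea(q)>25: print(n,c,cv2.contourArea(q),cv2.boxPoints(cv2.minAreaRect(q)).round(1).tolist())
E
```

```text
t 35.02 tcp [58.8769  1.9004 20.9449] F [-0.9681 -0.5986  0.0152] w 0.164
t 35.31 tcp [59.9151  1.842  29.3275] F [-0.5875  0.5448 -0.4109] w 0.167
t 35.58 tcp [59.8357  1.8191 36.0944] F [-1.0292 -0.6029 -1.0639] w 0.165
t 36.02 tcp [43.3457  1.0452 38.76  ] F [ 2.4457  0.3944 -2.7095] w 0.164
t 36.42 tcp [30.2661  0.3714 40.9845] F [ 6.2229  1.3173 -4.6696] w 0.166
top or 134.5 [[190.10000610351562, 188.5], [194.8000030517578, 172.89999389648438], [205.3000030517578, 176.10000610351562], [200.60000610351562, 191.6999969482422]]
top blue 675.5 [[157.3000030517578, 179.5], [160.5, 162.3000030517578], [218.0, 173.0], [214.8000030517578, 190.10000610351562]]
side or 285.0 [[212.3000030517578, 276.20001220703125], [223.8000030517578, 258.0], [238.10000610351562, 267.1000061035156], [226.60000610351562, 285.29998779296875]]
side or 64.0 [[276.70001220703125, 240.3000030517578], [279.3999938964844, 237.10000610351562], [295.5, 250.3000030517578], [292.8999938964844, 253.60000610351562]]
side or 46.0 [[176.8000030517578, 245.3000030517578], [187.60000610351562, 236.0], [191.10000610351562, 240.1999969482422], [180.39999389648438, 249.39999389648438]]
side blue 961.5 [[167.5, 322.5], [213.5, 276.5], [227.0, 290.0], [181.0, 336.0]]
```

The spring is stretched (about 6–7 N) and the pin is still held. I'll bring the eye over the post axis and lower it in steps while watching the force.

```bash
python3 - <<'E'
from h import *
dn=5.2
for th in(.15,.125,.10,.08,.06,.04,.02,0):
    tu=-.8+27*np.cos(th)+8*np.sin(th); L=27+(157.5-tu)/np.cos(th)
    p,R=ypose(157.5,0,L,th,dn); ctrl.servo_line(p,.05,R); print(th,end=" "); f=stB()
    if f[2]>4: print("contact"); break
E
```

```text
0.15 t 36.77 tcp [29.5151  0.2063 41.1644] F [ 6.332   2.1775 -4.2821] w 0.166
0.125 t 37.02 tcp [30.2496  0.2521 38.2842] F [ 5.7508  1.6977 -0.3269] w 0.166
0.1 t 37.27 tcp [29.662   0.2356 34.9806] F [5.671  2.6462 0.0623] w 0.166
0.08 t 37.52 tcp [29.152   0.1903 32.2686] F [6.3256 1.4785 0.7282] w 0.164
0.06 t 37.77 tcp [28.7604  0.1819 29.5922] F [6.6488 1.8476 1.6935] w 0.169
0.04 t 38.02 tcp [28.2337  0.1464 26.8751] F [7.4095 2.4511 0.7146] w 0.166
0.02 t 38.27 tcp [27.8928  0.1178 24.1949] F [7.2481 2.4965 1.0346] w 0.165
0 t 38.52 tcp [28.8961  0.1131 22.0229] F [8.2278 2.252  2.0673] w 0.168
```

The eye came down without landing on the head. Before letting go, I test by easing up-slope: if the post holds the eye, the tension leaves the tool.

```bash
python3 - <<'E'
from h import *
p0=ctrl.observe()["eef_pos"]
for k in(3,6,8,10,12):
    p,R=ypose(157.5,0,27+157.5-26.2-k,0,5.2); ctrl.servo_line(p,.05,R); print(k,end=" "); f=stB()
    if f[0]<-3: break
E
```

```text
3 t 38.77 tcp [29.5398  0.1273 21.7468] F [ 3.3747  0.9731 10.9071] w 0.168
6 t 39.02 tcp [30.5171  0.1097 21.4626] F [ 0.1189  1.9546 16.5541] w 0.168
8 t 39.27 tcp [30.9236  0.1026 21.2565] F [-3.1499  0.167  21.1269] w 0.164
```

The tension vanished, but the block is also pressing on the board (21 N), so friction could explain it. I'll lift 2.5 mm and repeat.

```bash
python3 - <<'E'
from h import *
for k,dn in((6,7.5),(6,8),(8,8),(10,8),(12,8)):
    p,R=ypose(157.5,0,27+157.5-26.2-k,0,dn); ctrl.servo_line(p,.05,R); ctrl.pause(.15); print(k,dn,end=" "); f=stB()
    if f[0]<-4: break
E
```

```text
6 7.5 t 39.67 tcp [31.7703 -0.0471 23.1802] F [ 6.1218  2.9233 -2.9544] w 0.166
6 8 t 40.08 tcp [31.6973 -0.1023 23.6242] F [ 5.513   2.4651 -3.9549] w 0.170
8 8 t 40.48 tcp [32.776  -0.0637 23.4539] F [0.8029 0.588  0.8176] w 0.166
10 8 t 40.88 tcp [32.928  -0.0336 23.1763] F [-4.0915  2.3774  5.6156] w 0.168
```

Lifted off the board, there is still a stiff stop at the expected position (eye offset about 6 mm), so the post holds the eye. Releasing and retreating.

```bash
python3 - <<'E'
from h import *
p,R=ypose(157.5,0,27+157.5-26.2-8,0,7.); ctrl.servo_line(p,.05,R); stB()
ctrl.grip(.4); ctrl.pause(.2); f=stB()
q=ctrl.observe()["eef_pos"]; ctrl.servo_line(q+.09*N,.1); stB()
ctrl.goto(q+.09*N+np.array([-.1,-.12,.15]),R); st()
t=ctrl.read_camera("top"); s=ctrl.read_camera("side"); cv2.imwrite("pics/t9.png",t[:,:,::-1]);cv2.imwrite("pics/s9.png",s[:,:,::-1])
for n,im,bx in(("top",t,(160,150,225,290)),("side",s,(195,250,320,360))):
    hs=cv2.cvtColor(im,cv2.COLOR_RGB2HSV)
    for c,lo,hi,vs in(("or",3,14,(90,160,220)),("ye",22,33,(70,130,160,210)),("blue",100,125,(60,))):
      for v in vs:
        m=cv2.inRange(hs,(lo,120,v),(hi,255,255)); k=np.zeros_like(m);k[bx[1]:bx[3],bx[0]:bx[2]]=m[bx[1]:bx[3],bx[0]:bx[2]]
        for q in cv2.findContours(k,0,2)[0]:
            if cv2.contourArea(q)>30: r=cv2.minAreaRect(q);print(n,c,v,cv2.contourArea(q),np.round(r[0],1),cv2.boxPoints(r).round(1).tolist())
E
```

```text
t 41.12 tcp [32.788  -0.0003 22.4311] F [-2.692   2.3752  1.8346] w 0.165
t 41.88 tcp [34.2019 -0.0021 22.7861] F [-0.0805 -0.0636 -0.142 ] w 0.399
t 42.92 tcp [ 33.6733  -0.0758 112.3184] F [-0.5261  1.2951 -0.6178] w 0.398
t 43.80 [ 0.3767 -0.0483  0.344 ] F [-0.0216 -0.6393  0.5409] T [0.0671 0.2198 0.0133] w 0.3994
top or 90 154.0 [198.  184.6] [[189.8000030517578, 191.89999389648438], [194.1999969482422, 174.3000030517578], [206.1999969482422, 177.3000030517578], [201.8000030517578, 194.89999389648438]]
top or 160 123.5 [196.8 184.8] [[190.5, 192.5], [194.0, 175.1999969482422], [203.1999969482422, 177.0], [199.6999969482422, 194.3000030517578]]
top or 220 79.5 [196.2 186.6] [[191.5, 192.5], [193.3000030517578, 179.60000610351562], [200.89999389648438, 180.6999969482422], [199.10000610351562, 193.60000610351562]]
top ye 70 87.0 [192.9 249.6] [[186.60000610351562, 255.1999969482422], [188.1999969482422, 242.60000610351562], [199.10000610351562, 244.0], [197.60000610351562, 256.6000061035156]]
top ye 130 80.5 [191.5 249.4] [[186.6999969482422, 254.60000610351562], [188.100006103515
[... 474 characters left out ...]
.0 [187.6 176.2] [[157.3000030517578, 179.60000610351562], [160.5, 162.1999969482422], [218.0, 172.89999389648438], [214.8000030517578, 190.3000030517578]]
side or 90 31.0 [199.  338.5] [[195.0, 328.0], [203.0, 328.0], [203.0, 349.0], [195.0, 349.0]]
side or 90 179.0 [228.8 271.8] [[216.5, 272.5], [229.5, 259.5], [241.0, 271.0], [228.0, 284.0]]
side or 90 127.5 [305.3 260.4] [[289.0, 250.0], [291.8999938964844, 246.5], [321.6000061035156, 270.79998779296875], [318.79998779296875, 274.29998779296875]]
side or 160 119.5 [231.8 268.2] [[223.0, 266.0], [229.5, 259.5], [240.5, 270.5], [234.0, 277.0]]
side blue 60 660.0 [206.5 297. ] [[183.0, 307.0], [216.5, 273.5], [230.0, 287.0], [196.5, 320.5]]
```

```bash
python3 - <<'E'
from h import *
x,r=tri((196.3,186.7),(231.8,268.2)); print("orange top",B.T@(x-FOOT)*1e3,r)
y=plane("top",(191.2,249.5),0,N,loc(0,0,39.8)); print("yellow top",B.T@(y-FOOT)*1e3)
o=plane("top",(196.3,186.7),0,N,loc(0,0,51.8)); print("orange top via plane",B.T@(o-FOOT)*1e3)
s=cv2.imread("pics/s9.png"); hs=cv2.cvtColor(s,cv2.COLOR_BGR2HSV)
print("pred side yellow",proj("side",y).round(1),"seen hsv there",[hs[int(proj('side',y)[1]),int(proj('side',y)[0])+k].tolist() for k in(-4,0,4)])
m=cv2.inRange(hs,(18,70,60),(36,255,255)); m[:300]=0;m[360:]=0;m[:,:250]=0;m[:,320:]=0
for q in cv2.findContours(m,0,2)[0]:
    if cv2.contourArea(q)>20: print(cv2.minAreaRect(q))
# lever edge direction in uv
for a,b in(((160.5,162.2),(218,172.9)),((157.3,179.6),(214.8,190.3))):
    A_,B_=[B.T@(plane("top",k,0,N,loc(0,0,15.8))-FOOT) for k in(a,b)]; e=B_-A_; print("lever edge angle vs -V (rad)",np.arctan2(e[0],-e[1]))
# bystanders moved?
a=cv2.imread("pics/top0.png");b=cv2.imread("pics/t9.png")
for nm,bx in dict(cup=(315,125,360,175),eraser=(430,268,506,310),timer=(436,202,492,250)).items():
    d=cv2.absdiff(a,b)[bx[1]:bx[3],bx[0]:bx[2]]; print(nm,d.mean().round(2),(d.max(2)>60).sum())
E
```

```text
orange top [155.339   -0.6355  59.7484] 0.00020982216059637878
yellow top [31.4704 -0.6517 39.8   ]
orange top via plane [153.0033   1.2529  51.8   ]
pred side yellow [290.6 326. ] seen hsv there [[20, 174, 142], [20, 170, 190], [21, 169, 189]]
((287.0000305175781, 329.0000305175781), (15.55634880065918, 22.62741470336914), 45.0)
lever edge angle vs -V (rad) 0.003188027788661298
lever edge angle vs -V (rad) 0.007043959709448428
cup 2.54 0
eraser 2.42 0
timer 2.7 0
```

The lever is at its stop and the yellow end is held. However, the orange top now reads n≈59.7 against 51.7 before, so the pin seems to have ridden up while the spring was tilted. I'll press it back down with the closed fingers.

```bash
python3 - <<'E'
from h import *
ctrl.grip(0,40)
f0=None
ctrl.goto(loc(156,.3,110),R1); ctrl.servo_line(loc(156,.3,82),.1); f0=stB()
for n in(78,75,72,70,68,66.5,65,63.5,62):
    ctrl.servo_line(loc(156,.3,n),.05); f=stB()
    if f[2]-f0[2]>22: break
ctrl.servo_line(loc(156,.3,110),.12)
ctrl.goto(np.array([.3767,-.0483,.36]),R1); st()
t=ctrl.read_camera("top"); s=ctrl.read_camera("side"); cv2.imwrite("pics/t10.png",t[:,:,::-1]);cv2.imwrite("pics/s10.png",s[:,:,::-1])
for n,im,bx in(("top",t,(160,150,225,290)),("side",s,(195,250,320,360))):
    hs=cv2.cvtColor(im,cv2.COLOR_RGB2HSV)
    for c,lo,hi,vs in(("or",3,14,(160,220)),("ye",18,33,(70,160,210))):
      for v in vs:
        m=cv2.inRange(hs,(lo,120,v),(hi,255,255)); k=np.zeros_like(m);k[bx[1]:bx[3],bx[0]:bx[2]]=m[bx[1]:bx[3],bx[0]:bx[2]]
        for q in cv2.findContours(k,0,2)[0]:
            if 30<cv2.contourArea(q)<400: r=cv2.minAreaRect(q);print(n,c,v,cv2.contourArea(q),np.round(r[0],1),cv2.boxPoints(r).round(1).tolist())
E
```

```text
t 46.02 tcp [156.2778  -0.4065  82.4536] F [ 0.3158 -1.0379 -0.3076] w 0.005
t 46.27 tcp [156.2382   0.2438  78.2929] F [-0.8937 -0.757   0.3243] w 0.006
t 46.52 tcp [155.8465   0.358   74.8721] F [0.1627 0.1233 0.4598] w 0.006
t 46.77 tcp [156.0956   0.3069  71.9493] F [0.1183 0.1013 0.5186] w 0.001
t 47.02 tcp [156.0052   0.3073  69.934 ] F [1.1197 0.1963 0.7238] w 0.005
t 47.27 tcp [156.0236   0.2987  67.9276] F [0.3304 0.4097 0.9959] w 0.003
t 47.52 tcp [156.318    0.5156  66.7644] F [-0.3887  0.6467  4.5648] w 0.003
t 47.77 tcp [156.5331   0.5485  66.4392] F [-4.4216  0.5756 17.5479] w 0.004
t 48.02 tcp [156.7909   0.5473  66.1164] F [-8.5256 -1.9748 30.5092] w 0.003
t 49.57 [ 0.377  -0.0483  0.3592] F [-0.2547  0.2997  0.1366] T [ 0.0548  0.1818 -0.0024] w 0.0044
top or 160 118.0 [197.1 183.8] [[191.5, 191.3000030517578], [193.5, 175.1999969482422], [202.6999969482422, 176.3000030517578], [200.6999969482422, 192.5]]
top or 220 81.0 [196.7 185.1] [[191.89999389648438, 190.8000030517578], [193.6999969482422, 178.1999969482422], [201.5, 179.39999389648438], [199.6999969482422, 192.0]]
top ye 70 83.5 [167.5 156. ] [[160.0, 150.0], [175.0, 150.0], [175.0, 162.0], [160.0, 162.0]]
top ye 160 83.5 [167.5 156. ] [[160.0, 150.0], [175.0, 150.0], [175.0, 162.0], [160.0, 162.0]]
top ye 210 355.5 [197.  159.5] [[185.0, 150.0], [209.0, 150.0], [209.0, 169.0], [185.0, 169.0]]
top ye 210 81.5 [167.5 156. ] [[160.0, 150.0], [175.0, 150.0], [175.0, 162.0], [160.0, 162.0]]
side or 160 115.0 [230.  269.5] [[221.5, 267.5], [228.0, 261.0], [238.5, 271.5], [232.0, 278.0]]
side ye 70 282.5 [286.3 329.3] [[273.3999938964844, 332.8999938964844], [287.70001220703125, 315.8999938964844], [299.29998779296875, 325.70001220703125], [284.8999938964844, 342.70001220703125]]
side ye 160 109.0 [290.5 324.1] [[282.0, 322.5], [287.79998779296875, 315.8999938964844], [299.0, 325.70001220703125], [293.20001220703125, 332.29998779296875]]
```

```bash
python3 - <<'E'
from h import *
for a,b in(((196.7,185.1),(230,269.5)),((196.2,186.6),(231.8,268.2))):
    x,r=tri(a,b); print("orange top",B.T@(x-FOOT)*1e3,r)
# same mask method on the seated picture before stretching (t7/s7)
def c(f,bx,lo,hi,v):
    hs=cv2.cvtColor(cv2.imread(f),cv2.COLOR_BGR2HSV);m=cv2.inRange(hs,(lo,120,v),(hi,255,255)); k=np.zeros_like(m);k[bx[1]:bx[3],bx[0]:bx[2]]=m[bx[1]:bx[3],bx[0]:bx[2]]
    q=max([q for q in cv2.findContours(k,0,2)[0] if cv2.contourArea(q)<400],key=cv2.contourArea); return cv2.minAreaRect(q)[0]
for i in(7,9,10):
    o=tri(c(f"pics/t{i}.png",(180,168,210,200),3,14,220),c(f"pics/s{i}.png",(205,255,250,290),3,14,160))
    y=tri(c(f"pics/t{i}.png",(180,222,210,262),22,33,210),c(f"pics/s{i}.png",(250,300,310,345),18,33,160))
    print(i,"orange",B.T@(o[0]-FOOT)*1e3,o[1],"yellow",B.T@(y[0]-FOOT)*1e3,y[1])
E
```

```text
orange top [156.8119   0.1029  55.0161] 1.857454045157091e-05
orange top [155.4129  -0.5041  59.8611] 0.00010536424741918619
7 orange [162.5886   2.5626  54.8063] 0.00024640746455810105 yellow [58.6415  2.1869 41.6624] 0.00023154953615667518
9 orange [155.4072  -0.4668  59.7498] 0.0001312036611663982 yellow [32.4145 -1.4333 43.5639] 0.0004504485343447366
10 orange [156.8119   0.103   55.0161] 1.8597033153619493e-05 yellow [33.8242 -1.327  42.2409] 0.00035741052149470246
```

With the same mask method the orange top is now at 55.0 mm, against 54.8 mm when seated and 59.7 mm before pressing. The eye sits 6.8 mm above the post axis (7 expected) and the stretch is about 20 mm. Handing in.

```bash
python3 - <<'E'
from h import *
st(); ctrl.sign_off()
E
```

```text
t 49.67 [ 0.3771 -0.048   0.359 ] F [-0.0365 -0.3571 -0.2586] T [0.0909 0.2164 0.0315] w 0.0050
the job is handed in; nothing more can be done
```

The spring is fitted and I handed the job in at 49.7 s, with the gripper clear of everything. The orange end's pin is down in the lever's hole, and the eye is over the post under its head.

**What went wrong on the way:**
- **Dropped spring:** I lost my first grasp of the orange block on the way to the board, most likely because the spring hit the board's right rim. It landed on its side on the board. I regripped the orange block along the spring's axis, rolled it upright and set the pin.
- **Pin riding up:** after I stretched the spring and put the eye on, the pin had ridden up about 5 mm. I pressed it back with the closed fingers, at about 30 N.

**Last checks:**
- **Pin:** the orange block's top is within 0.2 mm of its fully seated height by the same camera measurement.
- **Eye:** it sits 6.8 mm up the slope from the post's axis, where about 7 mm is expected with the eye pulled against the post. The stretch is about 20 mm, or 5.6 N. Before I let go, the arm also felt the post stop the eye.
- **Lever:** within 0.007 rad of its stop, measured before the final press on the pin.
- **Bystanders:** the cup, eraser and timer had not moved in the top view, also before that final press.

**One disagreement:** heights above the board differed by about 7 mm between the cameras and the robot. I allowed for this by feeling for contact. The last checks are from camera measurements only, because I had used up the 12 pictures I could view.

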